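Zero the blank comparator on its master and load a stone

TASK

The steel master block stands in the bench comparator. Slide the brass zero marker until its tip is exactly level with the tip of the pointer, then lift the master out and stand it upright on the cork pad. Take the flat-topped stone blank that stands on the bare table left of the comparator and stand it on the comparator base in the master's place, upright, square and flush against the anvil under the pressure of the sprung jaw, leaving the zero marker where you set it and the domed blank undisturbed.

Things in the scene. Friction and masses are not known exactly. Their poses are not given: they have to be found in the camera images.
- comparator: Bench comparator, fixed. Dark steel base plate 100 mm (x) by 235 mm (y = -45 to +190), 12 mm thick; work stands on it at x = 0, against the anvil. Origin: on the table under the middle of the anvil's measuring face. y is the measuring direction, from the anvil towards the grey housing (y = 66 to 188, x = -28 to 28, top 48 mm above the table).
- anvil_face (a point): Middle of the anvil's upright measuring face, at x = 0, y = 0 of the comparator, 30 mm above the table; the work lies against it on its +y side. The anvil is a steel block 44 mm wide in x, its top 52 mm above the table, the upper 10 mm sloped back by 6 mm as a lead-in.
- jaw_face (a point): Middle of the upright face of the sprung steel jaw (22 mm wide in x, this face 14 to 24 mm above the table; above, it slopes back 16 mm up to 50 mm above the table, so a part lowered straight down close to the anvil pushes it back). In comparator y: 25 mm empty, 30 with the master, 36 with the blank, 42 at most. A spring pushes it to the anvil with 2 N empty, 4 N with master, 6 N with blank.
- pointer_tip (a point): Tip of the flat dark steel pointer on top of the housing, 50 mm above the table; it points to -x of the comparator and slides along its y, 3 mm for each 1 mm of the jaw. Axes as the comparator's. In the comparator's frame it is at x = 2 mm, and y = 80 mm with the jaw empty, 95 mm with the master in, 113 mm with the flat blank in.
- marker_tip (a point): Tip of the brass zero marker, pointing to +x of the comparator, 51 mm above the table, 3 mm short of the pointer's line (x = -1 mm in the comparator's frame). The marker slides along the comparator's y only, tip from y = 80 to 162 mm; friction (about 1.5 N) holds it where it is left.
- marker_grip (a point): Where to hold the zero marker: in its upright brass tab, 12 mm thick (comparator x), 26 mm long (comparator y), reaching from 54 to 92 mm above the table; this point is 78 mm above the table, 15 mm from the marker tip in -x of the comparator and at the same y.
- master_centre (a point): Centre, half-way up, of the steel master block, 36 mm (x) by 30 mm (y, the measured width), 84 mm high, 0.3 to 0.5 kg; its upper 24 mm are a black plastic grip 36 mm by 24 mm. At the start it stands in the comparator, its axes along the comparator's.
- pad: Square cork pad 80 by 80 mm, 6 mm thick, fixed to the table; origin under its centre, on the table.
- flat_blank_centre (a point): Centre, half-way up, of the flat-topped blank: an upright square stone prism, dark mottled, 36 by 36 mm, 68 mm high, flat top, axes along its sides, about 0.2 kg, loose on the table left of the comparator. This is the part to be gauged (either way round).
- domed_blank_centre (a point): Centre, half-way up, of the domed blank of the same mottled stone, 34 by 38 mm, 86 mm high with a round top, standing loose near the flat one. To be left alone.
Things that resemble listed ones, but are neither listed nor needed, are in the scene too. What is shaped like the part that bears flat_blank_centre but green or orange is not meant.

How it is judged (in metres and radians):
On the way, in this order (a step that is already met when the one before it is completed fails the run):
1. with the master still seated in the comparator, the marker tip is level with the pointer tip (within 3 mm along the scale) (y of marker_tip in the frame of pointer_tip between -0.003 and 0.003 m and x of master_centre in the frame of comparator between -0.015 and 0.015 m and y of master_centre in the frame of comparator between 0.0125 and 0.0175 m and z of master_centre in the frame of comparator between 0.05 and 0.058 m and y of pointer_tip in the frame of comparator between 0.091 and 0.099 m), for 0.2 s.
2. the master stands upright on the cork pad (horizontal distance between master_centre and pad below 0.04 m and angle between master_centre's own z axis and vertical below 0.06 rad and z of master_centre in the frame of pad between 0.044 and 0.052 m), for 0.2 s.
At the end, for the whole second after the job is handed in: Flat blank on the comparator base, upright (0.06 rad), square (0.08 rad), within 2.5 mm of the anvil, 15 mm of its middle, jaw on it (pointer 12-24 mm past zero); master upright on the pad, centres within 40 mm; marker within 4 mm of the master reading (all of step 2 and x of flat_blank_centre in the frame of comparator between -0.015 and 0.015 m and y of flat_blank_centre in the frame of comparator between 0.0155 and 0.0205 m and z of flat_blank_centre in the frame of comparator between 0.042 and 0.05 m and angle between flat_blank_centre's own z axis and vertical below 0.06 rad and (angle between the x axis of flat_blank_centre and the x axis of comparator, either way round below 0.08 rad or angle between the y axis of flat_blank_centre and the x axis of comparator, either way round below 0.08 rad) and y of pointer_tip in the frame of comparator between 0.107 and 0.119 m and y of marker_tip in the frame of comparator between 0.091 and 0.099 m); the robot touches nothing.
It fails at once if the domed blank is shifted more than 15 mm or knocked over (distance of domed_blank_centre from where it was at the start of the episode above 0.015 m or angle between domed_blank_centre's own z axis and vertical above 0.3 rad).
It also fails if it takes over 58 s, if anything falls off the work surface, if the arm or the gripper's body presses on something with over 40 N, if the wrist force passes 120 N, or if a joint passes its speed limit or range.

ROBOT

A 6-joint arm with a two-finger parallel gripper is mounted at the origin on a cart in front of the work surface, level with it; the furniture and walls round the work are solid. World frame = base frame: x ahead of the robot, y to its left, z up, the work surface at z = 0. Lengths are in m, angles in degrees, forces in N, time in s.
With the tool pointing down it reaches from about 0.35 to 0.775 m from the base axis. Payload 5.5 kg.
Tool frame: the origin (TCP) lies midway between the tips of the shut fingers; the grasp point (between the pads) lies 19 mm behind it (ctrl.tcp_to_grasp is the distance from the TCP to the grasp point, in m); z points along the fingers, y is the direction in which the jaws open and shut (so a half turn about z gives the same grasp; the last joint's range is limited). The gripper opens to 85 mm and grips with 20 to 120 N. Pads are 22 mm wide; open, the fingers measure 114 mm over their backs; the gripper's body (76 mm by 85 mm) begins 54 mm behind the grasp point. The pads swing forward as they close: fully open they stand 13 mm farther back than shut.
Start: joints at [64.767, 17.945, 2.641, 74.691, 0, 82.002], TCP at [0.17, 0.549, 0.231] pointing down, gripper open.
Joint ranges: [-158.12, 158.12], [-49.38, 96.58], [-58.88, 72.47], [-126.05, 133.96], [-84.25, 85.87], [-180, 180]. Speed limits (degrees/s): [147.25, 147.25, 180, 180, 180, 180].

INTERFACE

Orientations are given as a 3x3 rotation matrix whose columns are the frame's x, y, z axes.
In Python, from rig import ctrl gives the robot as it stands.
- The arm moves only by the tool jog_arm, never from a script. Its argument "motion" is a list of rows, each a list of 7 numbers: the shift along the tool's x, y, z in units of 25 mm (1.0 is 25 mm), then the turn, a rotation vector about the tool's x, y, z in units of 6 degrees (1.0 is 6 degrees), then the closure, from 0 (fully open) to 1 (shut). A call has 1 to 20 rows; each row shifts and turns the commanded pose from where the row before left it, along the tool's axes as they then stand; what a row does not reach is not made up. A row lasts 1/8 s, in which the tool goes at most 62.5 mm and 10.7 degrees, less where a joint would pass 70% of its speed; a pose out of reach is approached as far as the arm can. A call is refused whole if a number of a shift passes 1 or a number of a turn 1, either way. A call with a gripper value outside its range is refused whole. The fingers move at their own pace and stop on an object; "grip_force" is the grip in N (left out, the last holds). Time passes only in rows, so rows that do not move let the fingers close. It gives the time, the measured TCP pose, the force and the opening at its end, in the units of the state.
- ctrl.sense(): the state, without advancing time (a new reading comes with each control period).
- ctrl.snapshot(name): name is "side" or "top" or "wrist"; returns a dict with "img" (420x560x3 uint8, red, green, blue), "intrinsics" (3x3 intrinsics, pixels), "k1" (the pictures are not rectified: a ray, as slopes to the right and down, at radius r is drawn at 1 + k1 r^2 times it, then the intrinsics apply), "R" (3x3) and "t" (3): a world point X has camera coordinates R X + t. Camera axes: x right, y down, z forward; pixel columns grow to the right and rows downward; lengths in m; the calibration is good to about 2 mm. A picture is of the moment at which its call begins. There is no depth.
- ctrl.job_done(): hands the job in, once; it reports no verdict.
Trained networks look in a picture, given as the dict that the camera call returned (one of the last four; its "shot" number tells which), for a name from the list of things; names that differ only in an ending like _2 or _b are one class to them, and where a whole thing is asked for, a point or a joint stands for the part that bears it (a point fixed in the world has none). Each returns a list of dicts, best first, with "score" (0 to 1); they miss things now and then, are a little off and sometimes report something else, mostly with a low value. They report only what shows in the picture. A call takes as long as a camera call. They do not tell look-alikes from the thing itself.
- ctrl.find_in(picture, target): "bbox" ([left, top, right, bottom] in pixels, round what is visible of it).
- ctrl.regions_of(picture, target): "pixels" (420x560 bool, what is visible of it) and "bbox" ([left, top, right, bottom] in pixels, round what is visible of it).
The state is a dict: "t": time; "qpos": joint angles; "qvel": joint speeds; "tau": joint torques, N m; "tcp_pos": TCP position; "eef_rot": TCP orientation; "contact_force": force on the tool from outside, world axes, zero at the start; "ft_torque": the same for the moment, N m; "opening": finger opening in m.
Only numpy, scipy, OpenCV 4.12 (cv2) and the standard library are available. Lean on these libraries where they do the work, as an engineer would, in place of code of your own. Each camera call takes 0.05 s, during which the arm holds its last target.

## Working session

There is one attempt and no reset: what is moved stays moved. The work goes in short steps, Python scripts to look and compute and a tool call to move; the robot and the scene stay as the last step left them, time stands still between calls to the robot, and variables do not carry over. Pictures are saved under pics/ and viewed, and the job is handed in when it is done.

Besides the shell and the picture viewer there is one more tool, called after "Request:" by a JSON object that holds its "fn" and its "kwargs". jog_arm: Moves the arm, as the interface text tells. Its arguments: {"type":"object","properties":{"motion":{"type":"array","items":{"type":"array","items":{"type":"number"}}},"grip_force":{"type":"number"}},"required":["motion"]}

```bash
ls; mkdir -p pics; python3 - <<'E'
from rig import ctrl
import cv2,pickle
s=ctrl.sense();print(s)
for n in ["side","top","wrist"]:
    p=ctrl.snapshot(n);pickle.dump(p,open(f'/tmp/{n}0.pkl','wb'))
    cv2.imwrite(f'pics/{n}0.png',p['img'][:,:,::-1]);print(n,p['intrinsics'],p['k1'],p['R'],p['t'],p['shot'])
    for o in ["comparator","master_centre","flat_blank_centre","domed_blank_centre","pad","marker_tip","marker_grip","pointer_tip"]:
        print(o,[(x['bbox'],round(x['score'],2)) for x in ctrl.find_in(p,o)])
print(ctrl.sense()['t'])
E
```

```text
pics
{'t': 0.0, 'qpos': array([ 6.47657423e+01,  1.79913263e+01,  2.57460903e+00,  7.46907461e+01,
       -6.91446527e-04,  8.20039024e+01]), 'qvel': array([-0.01693277, -0.05950002, -0.00365616, -0.03312341, -0.08831817,
       -0.05185761]), 'tau': array([ 6.91635455e-05, -4.80625069e+01,  2.98533171e+01,  1.93502696e-02,
       -3.18947923e-04, -1.10824698e-05]), 'tcp_pos': array([0.17015834, 0.54868827, 0.23038681]), 'eef_rot': array([[-9.55081108e-01,  2.96343475e-01, -7.88684898e-04],
       [ 2.96344420e-01,  9.55079624e-01, -1.70175025e-03],
       [ 2.48954295e-04, -1.85903188e-03, -9.99998241e-01]]), 'contact_force': array([-0.26589912, -0.03184627,  0.41295228]), 'ft_torque': array([-0.00674777, -0.08548516,  0.03976822]), 'opening': 0.08506800323293186}
side [[528.5498733    0.         281.70499264]
 [  0.         528.5498733  210.58594662]
 [  0.           0.           1.        ]] -0.1369867552890912 [[-0.05159925  0.99866331 -0.00301939]
 [ 0.56913633  0.02692165 -0.82180233]
 [-0.82062254 -0.04412283 -0.5697647 ]] [-0.04299991 -0.25077567  1.90796762] 1
comparator [([
[... 1203 characters left out ...]
7)]
domed_blank_centre [([170.5, 157.5, 188.8, 182.8], 0.69)]
pad [([397.6, 191.9, 423.4, 217.1], 0.91), ([303.4, 211.5, 315.0, 220.7], 0.63)]
marker_tip []
marker_grip [([301.6, 208.6, 315.8, 220.3], 0.65)]
pointer_tip []
wrist [[335.6791376    0.         279.02083641]
 [  0.         335.6791376  214.32904737]
 [  0.           0.           1.        ]] -0.01927459368562717 [[ 2.96163986e-01  9.55136743e-01  8.34302345e-04]
 [ 9.18593307e-01 -2.85071870e-01  2.73715846e-01]
 [ 2.61673898e-01 -8.02983916e-02 -9.61810241e-01]] [-0.57648794 -0.0356869   0.37788224] 3
comparator []
master_centre []
flat_blank_centre []
domed_blank_centre []
pad []
marker_tip []
marker_grip []
pointer_tip []
1.35
```

View images.

```bash
python3 - <<'E'
import cv2
for n,(a,b,c,d) in dict(side=(100,160,470,270),top=(100,140,440,270)).items():
    i=cv2.imread(f'pics/{n}0.png'); cv2.imwrite(f'pics/{n}0z.png',cv2.resize(i[b:d,a:c],None,fx=800/(c-a),fy=800/(c-a),interpolation=cv2.INTER_CUBIC))
E
```

```text
(no output)
```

View pics/side0.png

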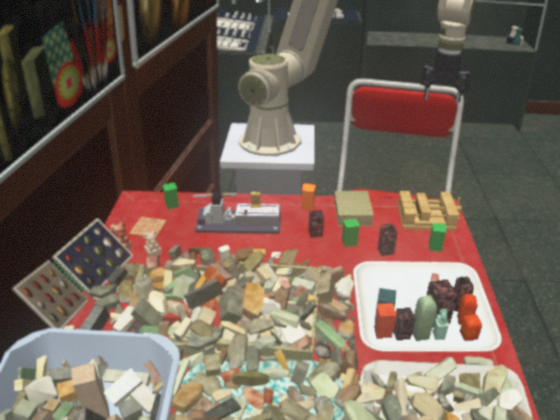

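View pics/top0.png

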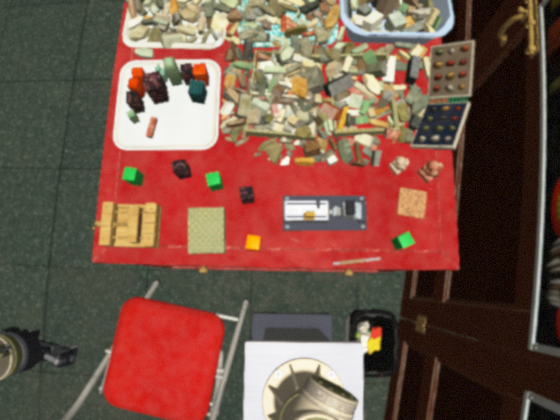

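```bash
true
```

```text
(no output)
```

View pics/wrist0.png

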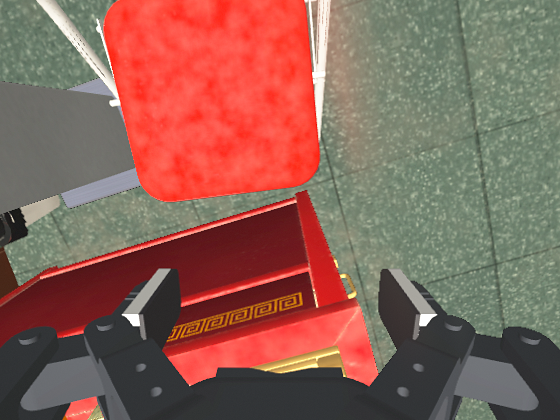

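View pics/side0z.png

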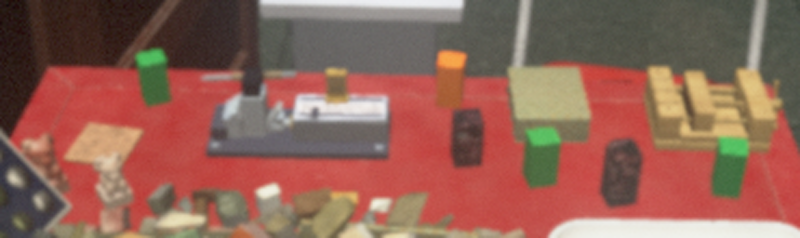

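View pics/top0z.png

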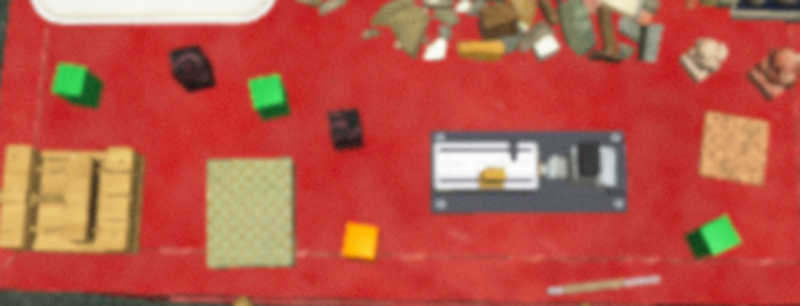

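```bash
cat > h.py <<'E'
import numpy as np,cv2,pickle
def proj(p,X):
    X=np.atleast_2d(X);c=X@p['R'].T+p['t'];s=c[:,:2]/c[:,2:];r2=(s**2).sum(1,keepdims=True)
    s=s*(1+p['k1']*r2);K=p['intrinsics'];return s*[K[0,0],K[1,1]]+[K[0,2],K[1,2]]
def und(p,uv):
    K=p['intrinsics'];return cv2.undistortPoints(np.array(uv,float).reshape(-1,1,2),K,np.array([p['k1'],0,0,0.]),).reshape(-1,2)
def onz(p,uv,z):
    s=und(p,uv);d=np.c_[s,np.ones(len(s))]@p['R'];o=-p['R'].T@p['t']
    return o+d*((z-o[2])/d[:,2])[:,None]
E
python3 - <<'E'
from h import *
t=pickle.load(open('/tmp/top0.pkl','rb'));s=pickle.load(open('/tmp/side0.pkl','rb'))
# base plate corners from top bbox
print('top',onz(t,[(284,198),(364,198),(364,231),(284,231)],.012))
print('tab top centre',onz(t,[(309,215)],.09))
print('master top',onz(t,[(349,212)],.096))
print('blank',onz(t,[(248,194)],.06),onz(t,[(180,170)],.08),'pad',onz(t,[(411,203)],.006))
print('side blank',onz(s,[(316,217)],.06),onz(s,[(388,230)],.08))
E
```

```text
top [[ 0.5400376   0.0633631   0.012     ]
 [ 0.54484516 -0.16295756  0.012     ]
 [ 0.45090371 -0.16096151  0.012     ]
 [ 0.44688502  0.06190587  0.012     ]]
tab top centre [[ 4.80033740e-01 -2.08625132e-04  9.00000000e-02]]
master top [[ 0.48890279 -0.10321216  0.096     ]]
blank [[0.53888449 0.1611797  0.06      ]] [[0.59663859 0.34405106 0.08      ]] pad [[ 0.53453969 -0.30073678  0.006     ]]
side blank [[0.54971854 0.16366136 0.06      ]] [[0.62632865 0.34569001 0.08      ]]
```

```bash
cat >> h.py <<'E'
from scipy.spatial.transform import Rotation as Ro
def Rt(psi): # tool down, tool x at angle psi (deg)
    a=np.radians(psi);c,s=np.cos(a),np.sin(a);return np.array([[c,s,0],[s,-c,0],[0,0,-1.]])
def plan(p,R,p2,R2,n=None,maxs=1.0,maxt=1.0,dec=2):
    """rows in tool units from pose p,R to p2,R2, straight line"""
    p=np.array(p,float);p2=np.array(p2,float)
    rv=Ro.from_matrix(R.T@R2).as_rotvec(degrees=True)/6
    if n is None: n=int(np.ceil(max(np.linalg.norm(p2-p)/.025/maxs,abs(rv).max()/maxt,1)-1e-6))
    out=[]
    for k in range(n):
        tg=p+(p2-p)*0 if False else None
        goal=p+(p2-p)/(n-k)
        sh=np.round(R.T@(goal-p)/.025,dec)
        rvk=Ro.from_matrix(R.T@R2).as_rotvec(degrees=True)/6/(n-k);rvk=np.round(rvk,dec)
        p=p+R@sh*.025;R=R@Ro.from_rotvec(rvk*6,degrees=True).as_matrix()
        out.append([*(sh+0.0),*(rvk+0.0)])
    return out,p,R
def show(o,c):
    print('['+',\n'.join('['+','.join('%g'%v for v in r)+',%g]'%c for r in o)+']')
E
python3 - <<'E'
from h import *
from rig import ctrl
w=pickle.load(open('/tmp/wrist0.pkl','rb'));s=ctrl.sense()
R=s['eef_rot'];c=-w['R'].T@w['t']
print('cam in tool',R.T@(c-s['tcp_pos'])); print('cam axes in tool\n',R.T@w['R'].T)
o,p,R2=plan(s['tcp_pos'],R,[.49,-.02,.24],Rt(90));print(len(o),p);show(o,0)
for psi in (90,270):
    RR=Rt(psi);wc=RR@(R.T@(c-s['tcp_pos']));print(psi,wc,'view centre offset',RR@R.T@w['R'].T[:,2])
E
```

```text
cam in tool [ 0.06918465  0.00113667 -0.14234399]
cam axes in tool
 [[ 1.19073932e-04 -9.61819290e-01 -2.73685292e-01]
 [ 9.99999771e-01 -6.79262035e-05  6.73790822e-04]
 [-6.66655412e-04 -2.73685310e-01  9.61819061e-01]]
27 [ 0.48990877 -0.01994827  0.24004785]
[[-0.7,-0.67,-0.01,0,0,0.45,0],
[-0.73,-0.63,-0.01,0,0,0.45,0],
[-0.76,-0.6,-0.01,0,0,0.45,0],
[-0.79,-0.56,-0.01,0,0,0.45,0],
[-0.81,-0.52,-0.01,0,0,0.45,0],
[-0.84,-0.48,-0.01,0,0,0.45,0],
[-0.86,-0.44,-0.01,0,0,0.45,0],
[-0.88,-0.4,-0.01,0,0,0.45,0],
[-0.9,-0.36,-0.01,0,0,0.45,0],
[-0.91,-0.32,-0.01,0,0,0.45,0],
[-0.93,-0.27,-0.01,0,0,0.45,0],
[-0.94,-0.23,-0.01,0,0,0.45,0],
[-0.95,-0.19,-0.02,0,0,0.45,0],
[-0.96,-0.14,-0.01,0,0,0.45,0],
[-0.96,-0.09,-0.02,0,0,0.45,0],
[-0.97,-0.05,-0.01,0,0,0.45,0],
[-0.97,0,-0.02,0,0,0.45,0],
[-0.97,0.04,-0.01,0,0,0.45,0],
[-0.96,0.09,-0.02,0,0,0.45,0],
[-0.96,0.13,-0.01,0,0,0.45,0],
[-0.95,0.18,-0.02,0,0,0.45,0],
[-0.94,0.22,-0.01,0,0,0.45,0],
[-0.93,0.26,-0.02,0,0,0.45,0],
[-0.92,0.31,-0.01,0,0,0.44,0],
[-0.9,0.35,-0.02,0,0,0.45,0],
[-0.88,0.39,-0.01,0,0,0.44,0],
[-0.86,0.43,-0.02,0,0,0.45,0]]
90 [0.00113667 0.06918465 0.14234399] view centre offset [ 6.73790822e-04 -2.73685292e-01 -9.61819061e-01]
270 [-0.00113667 -0.06918465  0.14234399] view centre offset [-6.73790822e-04  2.73685292e-01 -9.61819061e-01]
```

Request:
{"fn": "jog_arm", "kwargs": {"motion": [[-0.7, -0.67, -0.01, 0, 0, 0.45, 0], [-0.73, -0.63, -0.01, 0, 0, 0.45, 0], [-0.76, -0.6, -0.01, 0, 0, 0.45, 0], [-0.79, -0.56, -0.01, 0, 0, 0.45, 0], [-0.81, -0.52, -0.01, 0, 0, 0.45, 0], [-0.84, -0.48, -0.01, 0, 0, 0.45, 0], [-0.86, -0.44, -0.01, 0, 0, 0.45, 0], [-0.88, -0.4, -0.01, 0, 0, 0.45, 0], [-0.9, -0.36, -0.01, 0, 0, 0.45, 0], [-0.91, -0.32, -0.01, 0, 0, 0.45, 0], [-0.93, -0.27, -0.01, 0, 0, 0.45, 0], [-0.94, -0.23, -0.01, 0, 0, 0.45, 0], [-0.95, -0.19, -0.02, 0, 0, 0.45, 0], [-0.96, -0.14, -0.01, 0, 0, 0.45, 0], [-0.96, -0.09, -0.02, 0, 0, 0.45, 0], [-0.97, -0.05, -0.01, 0, 0, 0.45, 0], [-0.97, 0, -0.02, 0, 0, 0.45, 0], [-0.97, 0.04, -0.01, 0, 0, 0.45, 0], [-0.96, 0.09, -0.02, 0, 0, 0.45, 0]]}}

```text
t: 3.72
tcp_pos: [0.3959, 0.1479, 0.2372]
eef_rot: [[-0.364, 0.931, 0.0], [0.931, 0.364, 0.0], [0.0, 0.001, -1.0]]
contact_force: [-0.0, 0.2, 0.5]
opening: 0.0854
```

```bash
python3 - <<'E'
from rig import ctrl
import cv2,pickle
p=ctrl.snapshot('wrist');s=ctrl.sense();pickle.dump((p,s),open('/tmp/w1.pkl','wb'));print(s['t'],s['tcp_pos'],s['qvel'])
cv2.imwrite('pics/w1.png',p['img'][:,:,::-1])
E
```

```text
3.775 [0.39734164 0.14621449 0.23721722] [ 2.3829585  -0.19682309 -0.31121259 -0.00842804  1.32081643  0.8321151 ]
```

View pics/w1.png

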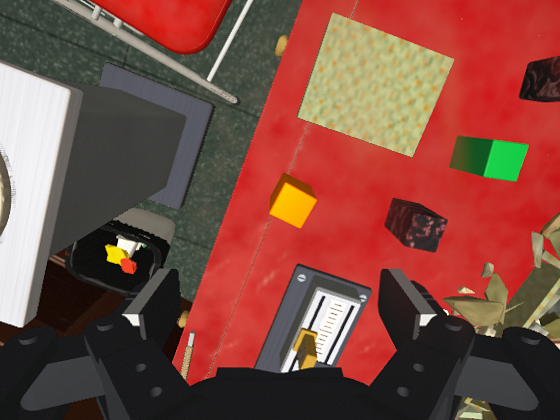

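```bash
python3 - <<'E'
from h import *
from rig import ctrl
s=ctrl.sense();o,p,R2=plan(s['tcp_pos'],s['eef_rot'],[.495,-.10,.235],Rt(90));show(o,0)
E
```

```text
[[-0.96,0.01,0.01,0,0,0.32,0],
[-0.96,0.04,0.01,0,0,0.32,0],
[-0.96,0.07,0.01,0,0,0.32,0],
[-0.96,0.1,0.01,0,0,0.32,0],
[-0.95,0.14,0.01,0,0,0.32,0],
[-0.95,0.17,0.01,0,0,0.32,0],
[-0.94,0.2,0.01,0,0,0.32,0],
[-0.94,0.23,0.01,0,0,0.32,0],
[-0.93,0.26,0.01,0,0,0.32,0],
[-0.92,0.29,0.01,0.01,0.01,0.33,0],
[-0.9,0.33,0.01,0,0,0.32,0]]
```

Request:
{"fn": "jog_arm", "kwargs": {"motion": [[-0.96, 0.01, 0.01, 0, 0, 0.32, 0], [-0.96, 0.04, 0.01, 0, 0, 0.32, 0], [-0.96, 0.07, 0.01, 0, 0, 0.32, 0], [-0.96, 0.1, 0.01, 0, 0, 0.32, 0], [-0.95, 0.14, 0.01, 0, 0, 0.32, 0], [-0.95, 0.17, 0.01, 0, 0, 0.32, 0], [-0.94, 0.2, 0.01, 0, 0, 0.32, 0], [-0.94, 0.23, 0.01, 0, 0, 0.32, 0], [-0.93, 0.26, 0.01, 0, 0, 0.32, 0], [-0.92, 0.29, 0.01, 0, 0, 0.33, 0], [-0.9, 0.33, 0.01, 0, 0, 0.32, 0], [0, 0, 0, 0, 0, 0, 0]]}}

```text
t: 5.28
tcp_pos: [0.495, -0.0983, 0.234]
eef_rot: [[-0.003, 1.0, 0.0], [1.0, 0.003, 0.0], [0.0, 0.0, -1.0]]
contact_force: [-0.6, -0.4, 0.4]
opening: 0.0856
```

```bash
python3 - <<'E'
from rig import ctrl
import cv2,pickle
p=ctrl.snapshot('wrist');s=ctrl.sense();pickle.dump((p,s),open('/tmp/w2.pkl','wb'));print(s['t'],s['tcp_pos'],abs(s['qvel']).max(),s['contact_force'])
cv2.imwrite('pics/w2.png',p['img'][:,:,::-1])
i=p['img'][:,:,::-1][60:330,160:440]; cv2.imwrite('pics/w2z.png',cv2.resize(i,None,fx=2.2,fy=2.2,interpolation=cv2.INTER_CUBIC))
p,s=pickle.load(open('/tmp/w1.pkl','rb'));i=p['img'][:,:,::-1][180:270,370:470]; cv2.imwrite('pics/w1z.png',cv2.resize(i,None,fx=6,fy=6,interpolation=cv2.INTER_CUBIC))
E
```

```text
5.325 [ 0.49442087 -0.09741806  0.23404458] 1.0187583233376942 [0.39044485 0.29002906 0.03021384]
```

View pics/w2.png

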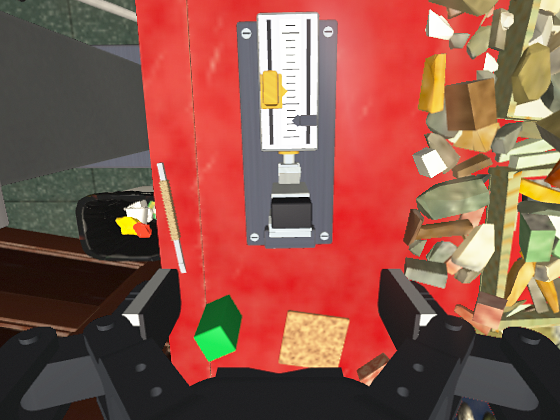

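View pics/w2z.png

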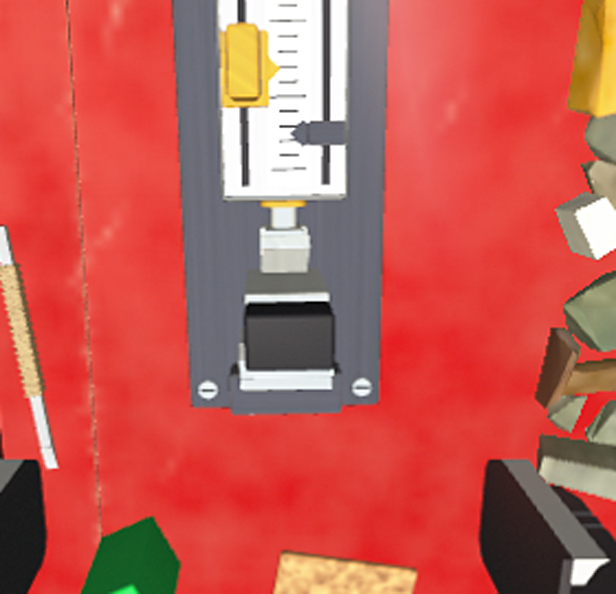

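View pics/w1z.png

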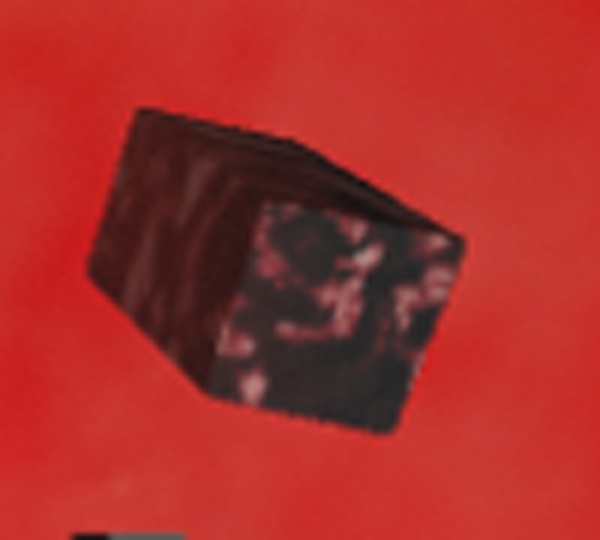

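```bash
cat > fit.py <<'E'
from h import *
from scipy.optimize import least_squares
p,s=pickle.load(open('/tmp/w2.pkl','rb'))
z=lambda u,v:(160+u/2.2,60+v/2.2)
P=[((238,22),(-.05,.19,.012)),((337,22),(.05,.19,.012)),(z(192,406),(-.05,-.045,.012)),(z(380,405),(.05,-.045,.012)),
(z(224,194),(-.028,.066,.048)),(z(346,193),(.028,.066,.048)),((257,14),(-.028,.188,.048)),((319,14),(.028,.188,.048)),
(z(244,370),(-.018,.003,.096)),(z(336,370),(.018,.003,.096)),(z(331,303),(.018,.027,.096)),(z(248,304),(-.018,.027,.096)),
(z(291,133),(.002,.095,.05))]
uv=np.array([a for a,b in P]);X=np.array([b for a,b in P])
def f(q):
    c,s_=np.cos(q[2]),np.sin(q[2]);W=X@np.array([[c,s_,0],[-s_,c,0],[0,0,1]])+[q[0],q[1],0]
    return (proj(p,W)-uv).ravel()
r=least_squares(f,[.495,-.122,0],loss='soft_l1');print(r.x,np.degrees(r.x[2]));print(r.fun.reshape(-1,2).round(1))
def g(q):
    c,s_=np.cos(q[2]),np.sin(q[2]);W=X@np.array([[c,s_,0],[-s_,c,0],[0,0,1]])+[q[0],q[1],q[3]]
    return (proj(p,W)-uv).ravel()
r2=least_squares(g,[.495,-.122,0,0],loss='soft_l1');print(r2.x,r2.fun.reshape(-1,2).round(1).tolist())
x,y,a=r.x
def toC(W):
    d=np.array(W)[:,:2]-[x,y];c,s_=np.cos(a),np.sin(a);return d@np.array([[c,-s_],[s_,c]])
def toW(X,Y): c,s_=np.cos(a),np.sin(a);return np.array([x+c*X-s_*Y,y+s_*X+c*Y])
if __name__=='__main__':
    print('marker tip',toC(onz(p,[z(279,69)],.051)),'pointer',toC(onz(p,[z(291,133)],.05)))
    print('tab top corners',toC(onz(p,[z(227,24),z(257,24),z(260,98),z(229,98)],.092)))
    q,_=pickle.load(open('/tmp/w1.pkl','rb'));u=lambda a,b:(370+a/6,180+b/6)
    top=onz(q,[u(265,203),u(465,240),u(392,433),u(210,393)],.068);bot=onz(q,[u(138,108),u(88,270)],0.)
    print('blank top',top,top.mean(0),np.degrees(np.arctan2(*(top[1]-top[0])[1::-1])),np.degrees(np.arctan2(*(top[2]-top[1])[1::-1])),[np.linalg.norm(top[i]-top[i-1]) for i in range(4)])
    print(bot)
    print('pad',onz(p,[(288,310),(349,319),(342,370),(279,362)],.006))
E
python3 fit.py
```

```text
[ 0.50719465 -0.12334012  0.02130757] 1.2208337871722132
[[-1.9 -2.1]
 [ 1.8 -4.1]
 [-0.6  1.2]
 [ 0.2  0.2]
 [-1.   3.2]
 [ 1.5  2.6]
 [-0.7 -3.8]
 [ 1.5 -5.1]
 [ 0.7  0.6]
 [-0.2 -0.1]
 [ 2.3  3.8]
 [-1.8  4.1]
 [-0.6 -0.7]]
[ 0.5073463  -0.12404554  0.02084433 -0.00859817] [[-0.6, 1.1], [0.5, -0.8], [0.2, -0.9], [-0.9, -1.8], [-0.4, 3.1], [0.7, 2.6], [0.2, 0.0], [0.6, -1.2], [1.1, -1.6], [-0.9, -2.3], [1.6, 2.3], [-1.4, 2.6], [-0.7, 0.0]]
marker tip [[-0.00225637  0.12014001]] pointer [[0.00256915 0.09432653]]
tab top corners [[-0.02160683  0.13269189]
 [-0.01086366  0.13249126]
 [-0.01026498  0.10715108]
 [-0.02164149  0.10736105]]
blank top [[0.52515663 0.17931085 0.068     ]
 [0.55853644 0.18567501 0.068     ]
 [0.56371474 0.15155962 0.068     ]
 [0.5319345  0.14683025 0.068     ]] [0.54483558 0.16584393 0.068     ] 10.79440011221407 -81.36907409904998 [np.float64(0.03318025378725182), np.float64(0.03398107809811068), np.float64(0.034506154602500894), np.float64(0.03213021553099631)]
[[0.52676835 0.17981774 0.        ]
 [0.53235682 0.14665547 0.        ]]
pad [[ 0.50724059 -0.25746854  0.006     ]
 [ 0.58440829 -0.27019476  0.006     ]
 [ 0.58000129 -0.34791917  0.006     ]
 [ 0.49622925 -0.33534596  0.006     ]]
```

```bash
python3 - <<'E'
from fit import *
from rig import ctrl
s=ctrl.sense();t=toW(-.016,.120);print(t,s['tcp_pos'])
o,p,R2=plan(s['tcp_pos'],s['eef_rot'],[t[0],t[1],.063],Rt(91.2),n=9);show(o,0.5)
E
```

```text
[ 0.50719465 -0.12334012  0.02130757] 1.2208337871722132
[[-1.9 -2.1]
 [ 1.8 -4.1]
 [-0.6  1.2]
 [ 0.2  0.2]
 [-1.   3.2]
 [ 1.5  2.6]
 [-0.7 -3.8]
 [ 1.5 -5.1]
 [ 0.7  0.6]
 [-0.2 -0.1]
 [ 2.3  3.8]
 [-1.8  4.1]
 [-0.6 -0.7]]
[ 0.5073463  -0.12404554  0.02084433 -0.00859817] [[-0.6, 1.1], [0.5, -0.8], [0.2, -0.9], [-0.9, -1.8], [-0.4, 3.1], [0.7, 2.6], [0.2, 0.0], [0.6, -1.2], [1.1, -1.6], [-0.9, -2.3], [1.6, 2.3], [-1.4, 2.6], [-0.7, 0.0]]
[ 0.48864157 -0.00370825] [ 0.49442087 -0.09741806  0.23404458]
[[0.42,-0.02,0.76,0,0,-0.02,0.5],
[0.42,-0.02,0.76,0,0,-0.02,0.5],
[0.42,-0.02,0.76,0,0,-0.02,0.5],
[0.41,-0.02,0.76,0,0,-0.02,0.5],
[0.42,-0.02,0.76,0,0,-0.02,0.5],
[0.41,-0.02,0.76,0,0,-0.02,0.5],
[0.42,-0.02,0.76,0,0,-0.01,0.5],
[0.41,-0.02,0.76,0,0,-0.02,0.5],
[0.42,-0.02,0.76,0,-0.01,-0.01,0.5]]
```

Request:
{"fn": "jog_arm", "kwargs": {"motion": [[0.42, -0.02, 0.76, 0, 0, -0.02, 0.4], [0.42, -0.02, 0.76, 0, 0, -0.02, 0.4], [0.42, -0.02, 0.76, 0, 0, -0.02, 0.4], [0.41, -0.02, 0.76, 0, 0, -0.02, 0.4], [0.42, -0.02, 0.76, 0, 0, -0.02, 0.4], [0.41, -0.02, 0.76, 0, 0, -0.02, 0.4], [0.42, -0.02, 0.76, 0, 0, -0.01, 0.4], [0.41, -0.02, 0.76, 0, 0, -0.02, 0.4], [0.42, -0.02, 0.76, 0, 0, -0.01, 0.4], [0, 0, 0, 0, 0, 0, 0.4]], "grip_force": 20}}

```text
t: 6.58
tcp_pos: [0.4868, -0.0019, 0.0622]
eef_rot: [[-0.024, 1.0, -0.003], [1.0, 0.024, 0.001], [0.001, -0.003, -1.0]]
contact_force: [0.6, 0.6, -0.3]
opening: 0.0511
```

```bash
python3 - <<'E'
from rig import ctrl
import cv2,pickle
p=ctrl.snapshot('wrist');s=ctrl.sense();pickle.dump((p,s),open('/tmp/w3.pkl','wb'));print(s['t'],s['tcp_pos'],abs(s['qvel']).max(),s['contact_force'],s['opening'])
cv2.imwrite('pics/w3.png',p['img'][:,:,::-1])
E
```

```text
6.625 [ 0.48780245 -0.00253899  0.06316852] 1.6866687447976023 [-0.0685002   0.24663087  0.00821721] 0.051467059076600305
```

View pics/w3.png

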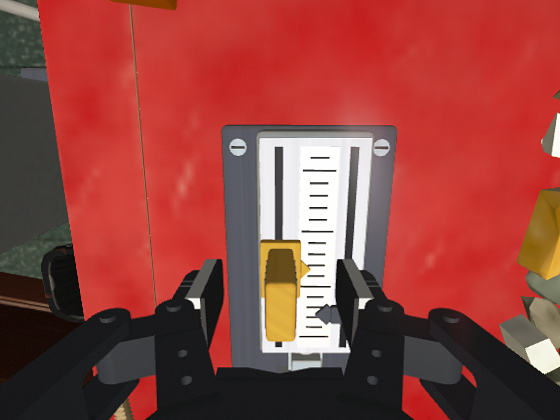

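```bash
python3 - <<'E' | tail -3
from fit import *
p,s=pickle.load(open('/tmp/w3.pkl','rb'))
print('marker',toC(onz(p,[(310,269.5)],.051)),'pointer',toC(onz(p,[(318,314)],.05)))
E
```

```text
[-0.6 -0.7]]
[ 0.5073463  -0.12404554  0.02084433 -0.00859817] [[-0.6, 1.1], [0.5, -0.8], [0.2, -0.9], [-0.9, -1.8], [-0.4, 3.1], [0.7, 2.6], [0.2, 0.0], [0.6, -1.2], [1.1, -1.6], [-0.9, -2.3], [1.6, 2.3], [-1.4, 2.6], [-0.7, 0.0]]
marker [[-0.00167914  0.12016797]] pointer [[0.00334117 0.09426769]]
```

Request:
{"fn": "jog_arm", "kwargs": {"motion": [[0, 0, 0, 0, 0, 0, 1], [0, 0, 0, 0, 0, 0, 1], [0, 0, 0, 0, 0, 0, 1], [0, 0, 0, 0, 0, 0, 1]], "grip_force": 20}}

```text
t: 7.12
tcp_pos: [0.4875, -0.0037, 0.0642]
eef_rot: [[-0.021, 1.0, -0.002], [1.0, 0.021, -0.0], [-0.0, -0.002, -1.0]]
contact_force: [-5.5, -0.9, 7.1]
opening: 0.0119
```

Request:
{"fn": "jog_arm", "kwargs": {"motion": [[-0.26, 0, -0.03, 0, 0, 0, 1], [-0.26, 0, 0, 0, 0, 0, 1], [-0.26, 0, 0, 0, 0, 0, 1], [-0.26, 0, 0, 0, 0, 0, 1], [0, 0, 0, 0, 0, 0, 1], [0, 0, 0, 0, 0, 0, 1]]}}

```text
t: 7.88
tcp_pos: [0.4881, -0.0304, 0.0642]
eef_rot: [[-0.021, 1.0, -0.002], [1.0, 0.021, -0.001], [-0.001, -0.002, -1.0]]
contact_force: [-5.9, -1.1, 4.3]
opening: 0.0118
```

```bash
python3 - <<'E' | tail -3
from fit import *
from rig import ctrl
p=ctrl.snapshot('wrist');s=ctrl.sense();pickle.dump((p,s),open('/tmp/w4.pkl','wb'));print(s['t'],s['tcp_pos'],s['contact_force'],s['opening'])
cv2.imwrite('pics/w4.png',cv2.resize(p['img'][200:400,180:400,::-1],None,fx=3,fy=3,interpolation=cv2.INTER_CUBIC))
E
```

```text
[-0.6 -0.7]]
[ 0.5073463  -0.12404554  0.02084433 -0.00859817] [[-0.6, 1.1], [0.5, -0.8], [0.2, -0.9], [-0.9, -1.8], [-0.4, 3.1], [0.7, 2.6], [0.2, 0.0], [0.6, -1.2], [1.1, -1.6], [-0.9, -2.3], [1.6, 2.3], [-1.4, 2.6], [-0.7, 0.0]]
7.925 [ 0.48809202 -0.03036552  0.0641899 ] [-6.23309736 -1.66424909  5.28053921] 0.011588767826318442
```

View pics/w4.png

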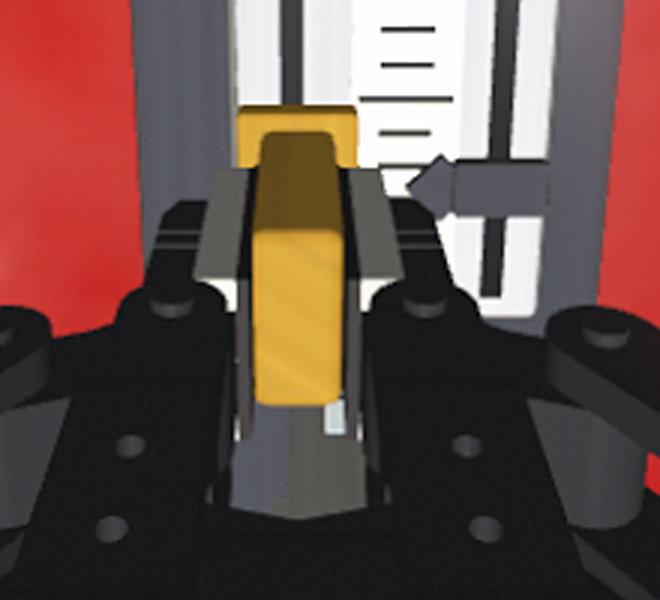

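Request:
{"fn": "jog_arm", "kwargs": {"motion": [[0, 0, 0, 0, 0, 0, 0.4], [0, 0, 0, 0, 0, 0, 0.4], [0, 0, 0, 0, 0, 0, 0.4], [0, 0, -0.5, 0, 0, 0, 0.4], [0, 0, -1, 0, 0, 0, 0.4], [0, 0, -1, 0, 0, 0, 0.4], [-0.4, 0.2, -0.9, 0, 0, 0, 0.4], [-0.9, 0.2, -0.4, 0, 0, 0, 0.3], [-0.9, 0.2, -0.4, 0, 0, 0, 0.2], [-0.8, 0.2, 0, 0, 0, 0, 0.2], [0, 0, 0, 0, 0, 0, 0.2]]}}

```text
t: 9.3
tcp_pos: [0.5113, -0.1052, 0.1691]
eef_rot: [[-0.02, 1.0, 0.0], [1.0, 0.02, -0.0], [-0.0, 0.0, -1.0]]
contact_force: [-0.5, 0.5, -0.1]
opening: 0.0685
```

```bash
python3 - <<'E' | tail -3
from fit import *
from rig import ctrl
p=ctrl.snapshot('wrist');s=ctrl.sense();pickle.dump((p,s),open('/tmp/w5.pkl','wb'));print(s['t'],s['tcp_pos'],s['contact_force'],s['opening'])
cv2.imwrite('pics/w5.png',p['img'][:,:,::-1])
cv2.imwrite('pics/w5z.png',cv2.resize(p['img'][60:310,200:380,::-1],None,fx=2.4*1,fy=2.4,interpolation=cv2.INTER_CUBIC))
E
```

```text
[-0.6 -0.7]]
[ 0.5073463  -0.12404554  0.02084433 -0.00859817] [[-0.6, 1.1], [0.5, -0.8], [0.2, -0.9], [-0.9, -1.8], [-0.4, 3.1], [0.7, 2.6], [0.2, 0.0], [0.6, -1.2], [1.1, -1.6], [-0.9, -2.3], [1.6, 2.3], [-1.4, 2.6], [-0.7, 0.0]]
9.35 [ 0.51066074 -0.10429107  0.1687212 ] [-0.48941077  0.22824483  1.16463276] 0.06831014580814415
```

View pics/w5.png

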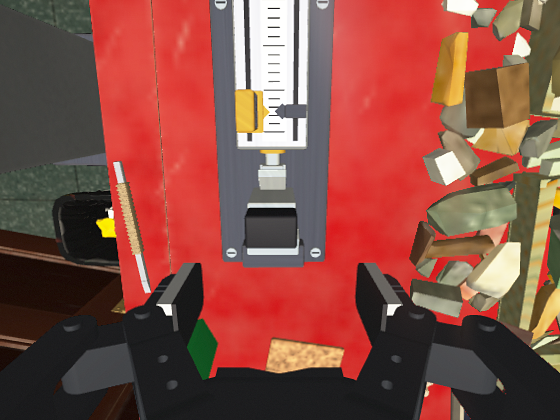

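View pics/w5z.png

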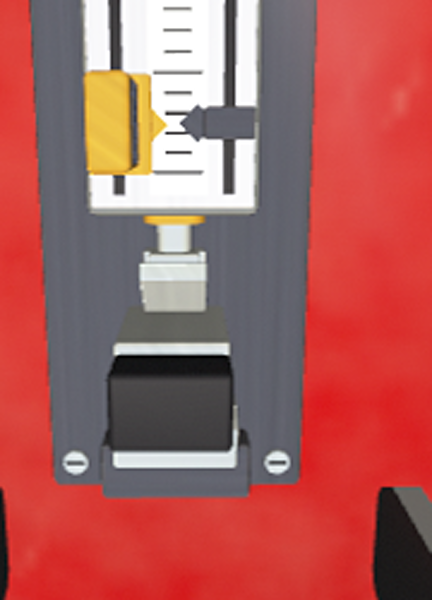

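```bash
python3 - <<'E' | tail -12
from fit import *
from rig import ctrl
p,s=pickle.load(open('/tmp/w5.pkl','rb'));z=lambda a,b:(200+a/2.4,60+b/2.4)
print('tips',toC(onz(p,[z(166,124)],.051)),toC(onz(p,[z(180,122.5)],.05)))
w=onz(p,[z(108,450),z(232,450),z(232,377),z(110,377)],.096);print('mtop',toC(w).mean(0),w.mean(0));print(toC(w))
t=toW(0,.015);print(t,s['tcp_pos'])
o,q,R2=plan(s['tcp_pos'],s['eef_rot'],[t[0],t[1],.068],Rt(91.2),n=5);show(o,0.2)
E
```

```text
tips [[-0.00207206  0.09391619]] [[0.00225324 0.09437648]]
mtop [-0.00024029  0.01460065] [ 0.50664333 -0.10874791  0.096     ]
[[-0.01820896  0.00373315]
 [ 0.01727412  0.00369766]
 [ 0.01698702  0.02546636]
 [-0.01701334  0.02550542]]
[ 0.50687506 -0.10834352] [ 0.51066074 -0.10429107  0.1687212 ]
[[-0.03,-0.03,0.81,0,0,0,0.2],
[-0.03,-0.03,0.8,0,0,0,0.2],
[-0.03,-0.03,0.81,0,0,0,0.2],
[-0.04,-0.03,0.8,0,0,0,0.2],
[-0.03,-0.03,0.81,-0.01,-0.01,0,0.2]]
```

Request:
{"fn": "jog_arm", "kwargs": {"motion": [[-0.03, -0.03, 0.8, 0, 0, 0, 0.2], [-0.03, -0.03, 0.8, 0, 0, 0, 0.2], [-0.03, -0.03, 0.8, 0, 0, 0, 0.2], [-0.03, -0.03, 0.8, 0, 0, 0, 0.2], [-0.03, -0.03, 0.8, 0, 0, 0, 0.2], [0, 0, 0, 0, 0, 0, 0.2], [0, 0, 0, 0, 0, 0, 1], [0, 0, 0, 0, 0, 0, 1], [0, 0, 0, 0, 0, 0, 1], [0, 0, 0, 0, 0, 0, 1]], "grip_force": 60}}

```text
t: 10.6
tcp_pos: [0.5071, -0.1077, 0.0701]
eef_rot: [[-0.022, 1.0, 0.001], [1.0, 0.022, -0.0], [-0.0, 0.001, -1.0]]
contact_force: [-3.7, 1.1, 5.8]
opening: 0.0349
```

Request:
{"fn": "jog_arm", "kwargs": {"motion": [[0, 0, -0.4, 0, 0, 0, 1], [0, 0, -0.8, 0, 0, 0, 1], [0, 0, -0.9, 0, 0, 0, 1], [0, 0, -0.9, 0, 0, 0, 1], [-0.4, 0.1, -0.5, 0, 0, 0, 1], [-0.8, 0.16, 0, 0, 0, 0, 1], [-0.8, 0.16, 0, 0, 0, 0, 1], [0, 0, 0, 0, 0, 0, 1]]}}

```text
t: 11.6
tcp_pos: [0.5188, -0.1598, 0.1553]
eef_rot: [[-0.019, 1.0, -0.001], [1.0, 0.019, 0.0], [0.0, -0.001, -1.0]]
contact_force: [0.7, 0.3, -5.0]
opening: 0.0347
```

```bash
python3 - <<'E' | tail -1
from fit import *
from rig import ctrl
p=ctrl.snapshot('wrist');s=ctrl.sense();pickle.dump((p,s),open('/tmp/w6.pkl','wb'));
cv2.imwrite('pics/w6.png',p['img'][:,:,::-1])
t=ctrl.snapshot('top');pickle.dump(t,open('/tmp/top6.pkl','wb'))
cv2.imwrite('pics/t6.png',cv2.resize(t['img'][140:250,230:450,::-1],None,fx=3.5,fy=3.5,interpolation=cv2.INTER_CUBIC))
print(s['t'],s['tcp_pos'],s['contact_force'],s['opening'])
E
```

```text
11.65 [ 0.51833884 -0.15874549  0.15526353] [ 0.08648775  0.80171868 -5.34969066] 0.035141196860555286
```

View pics/w6.png

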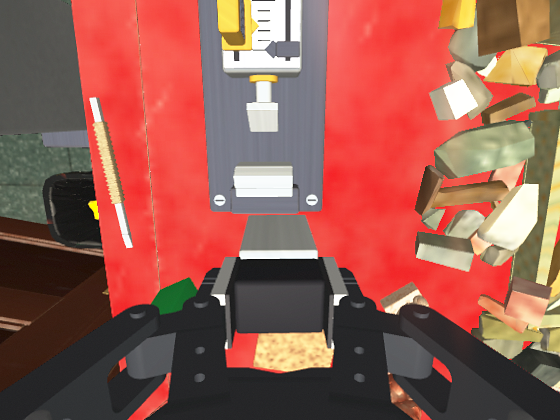

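View pics/t6.png

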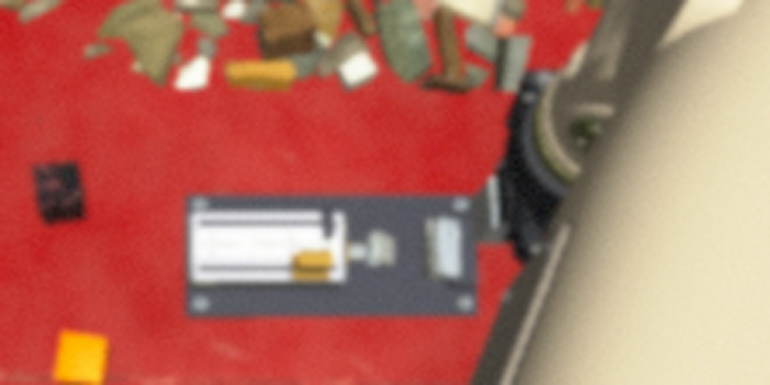

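```bash
python3 - <<'E' | tail -12
from fit import *
from rig import ctrl
s0=pickle.load(open('/tmp/side0.pkl','rb'));t=pickle.load(open('/tmp/top0.pkl','rb'))
print('fig top',onz(t,[(399,164),(431,171)],.04)); print('fig side base',onz(s0,[(152,260)],0))
print('pad top',onz(t,[(400,188),(427,191),(424,219),(396,215)],.006).mean(0));print('pad side',onz(s0,[(137,217),(167,218),(158,236),(129,233)],.006).mean(0))
s=ctrl.sense();print(s['tcp_pos'])
o,p,R=plan(s['tcp_pos'],s['eef_rot'],[.540,-.302,.13],Rt(91.2));show(o,1)
E
```

```text
fig top [[ 0.63913043 -0.25911484  0.04      ]
 [ 0.621327   -0.35139263  0.04      ]]
fig side base [[ 0.67887925 -0.25988201  0.        ]]
pad top [ 0.53414152 -0.30317272  0.006     ]
pad side [ 0.53918528 -0.30697185  0.006     ]
[ 0.5180748  -0.15804666  0.15535479]
[[-0.96,0.13,0.17,0,0,0,1],
[-0.96,0.13,0.17,0,0,0,1],
[-0.96,0.13,0.17,0,0,0,1],
[-0.97,0.12,0.16,-0.01,0,0,1],
[-0.96,0.13,0.17,0,-0.01,0,1],
[-0.97,0.12,0.17,-0.01,0,-0.01,1]]
```

Request:
{"fn": "jog_arm", "kwargs": {"motion": [[-0.96, 0.1, 0.17, 0, 0, 0, 1], [-0.96, 0.1, 0.17, 0, 0, 0, 1], [-0.96, 0.1, 0.17, 0, 0, 0, 1], [-0.97, 0.1, 0.17, 0, 0, 0, 1], [-0.96, 0.1, 0.17, 0, 0, 0, 1], [-0.97, 0.1, 0.17, 0, 0, 0, 1], [0, 0, 0.8, 0, 0, 0, 1], [0, 0, 0.8, 0, 0, 0, 1], [0, 0, 0.6, 0, 0, 0, 1], [0, 0, 0.1, 0, 0, 0, 1], [0, 0, 0.1, 0, 0, 0, 1], [0, 0, 0, 0, 0, 0, 1]]}}

```text
t: 13.2
tcp_pos: [0.5374, -0.3019, 0.0717]
eef_rot: [[-0.022, 1.0, 0.001], [1.0, 0.022, -0.001], [-0.001, 0.001, -1.0]]
contact_force: [0.3, 0.1, -4.8]
opening: 0.0352
```

Contact expected at about 0.064.

Request:
{"fn": "jog_arm", "kwargs": {"motion": [[0, 0, 0.15, 0, 0, 0, 1], [0, 0, 0.1, 0, 0, 0, 1], [0, 0, 0.05, 0, 0, 0, 1], [0, 0, 0.05, 0, 0, 0, 1]]}}

```text
t: 13.7
tcp_pos: [0.5369, -0.3018, 0.0641]
eef_rot: [[-0.022, 1.0, 0.001], [1.0, 0.022, -0.001], [-0.001, 0.001, -1.0]]
contact_force: [-5.0, 2.3, 13.3]
opening: 0.0347
```

Request:
{"fn": "jog_arm", "kwargs": {"motion": [[0, 0, 0, 0, 0, 0, 0.4], [0, 0, 0, 0, 0, 0, 0.3], [0, 0, 0, 0, 0, 0, 0.2], [0, 0, -0.4, 0, 0, 0, 0.2], [0, 0, -0.9, 0, 0, 0, 0.2], [0, 0, -1, 0, 0, 0, 0.2], [0, 0, -1, 0, 0, 0, 0.2], [0.5, 0, -1, 0, 0, 0, 0.2], [0.9, 0, -0.4, 0, 0, 0, 0.2]]}}

```text
t: 14.82
tcp_pos: [0.537, -0.2671, 0.1819]
eef_rot: [[-0.02, 1.0, 0.003], [1.0, 0.02, -0.002], [-0.002, 0.003, -1.0]]
contact_force: [-0.3, -0.1, -0.3]
opening: 0.0684
```

```bash
python3 - <<'E' | tail -19
from fit import *
from rig import ctrl
p=ctrl.snapshot('wrist');s=ctrl.sense();pickle.dump((p,s),open('/tmp/w7.pkl','wb'));
cv2.imwrite('pics/w7.png',p['img'][:,:,::-1])
print(s['t'],s['tcp_pos'],s['contact_force'],s['opening'])
o,q,R=plan(s['tcp_pos'],s['eef_rot'],[.540,.14,.20],Rt(99.7));show(o,.2)
E
```

```text
[ 0.5073463  -0.12404554  0.02084433 -0.00859817] [[-0.6, 1.1], [0.5, -0.8], [0.2, -0.9], [-0.9, -1.8], [-0.4, 3.1], [0.7, 2.6], [0.2, 0.0], [0.6, -1.2], [1.1, -1.6], [-0.9, -2.3], [1.6, 2.3], [-1.4, 2.6], [-0.7, 0.0]]
14.875 [ 0.53666365 -0.26359231  0.18247671] [-1.03004714  1.86793565 -0.06891855] 0.068019848166704
[[0.95,0.03,-0.04,0,0,-0.08,0.2],
[0.95,0.04,-0.04,0,0,-0.08,0.2],
[0.95,0.05,-0.04,0,0,-0.08,0.2],
[0.95,0.05,-0.04,0,0,-0.08,0.2],
[0.95,0.06,-0.04,0,0,-0.08,0.2],
[0.95,0.07,-0.04,0,0,-0.08,0.2],
[0.95,0.08,-0.04,0,0,-0.08,0.2],
[0.94,0.08,-0.04,0,0,-0.08,0.2],
[0.94,0.09,-0.04,0,0,-0.08,0.2],
[0.94,0.1,-0.04,0,0,-0.08,0.2],
[0.94,0.11,-0.04,0,0,-0.09,0.2],
[0.94,0.12,-0.04,0,0,-0.08,0.2],
[0.94,0.13,-0.04,0,0,-0.09,0.2],
[0.94,0.13,-0.04,0.01,0,-0.08,0.2],
[0.94,0.14,-0.05,0,0,-0.09,0.2],
[0.94,0.15,-0.04,0.01,0,-0.08,0.2],
[0.94,0.17,-0.05,0,0,-0.09,0.2]]
```

View pics/w7.png

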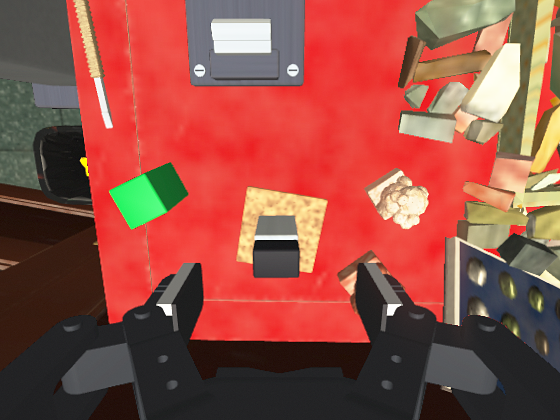

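Request:
{"fn": "jog_arm", "kwargs": {"motion": [[0.95, 0.03, -0.04, 0, 0, -0.08, 0.2], [0.95, 0.04, -0.04, 0, 0, -0.08, 0.2], [0.95, 0.05, -0.04, 0, 0, -0.08, 0.2], [0.95, 0.05, -0.04, 0, 0, -0.08, 0.2], [0.95, 0.06, -0.04, 0, 0, -0.08, 0.2], [0.95, 0.07, -0.04, 0, 0, -0.08, 0.2], [0.95, 0.08, -0.04, 0, 0, -0.08, 0.2], [0.94, 0.08, -0.04, 0, 0, -0.08, 0.2], [0.94, 0.09, -0.04, 0, 0, -0.08, 0.2], [0.94, 0.1, -0.04, 0, 0, -0.08, 0.2], [0.94, 0.11, -0.04, 0, 0, -0.09, 0.2], [0.94, 0.12, -0.04, 0, 0, -0.08, 0.2], [0.94, 0.13, -0.04, 0, 0, -0.09, 0.2], [0.94, 0.13, -0.04, 0, 0, -0.08, 0.2], [0.94, 0.14, -0.05, 0, 0, -0.09, 0.2], [0.94, 0.15, -0.04, 0, 0, -0.08, 0.2], [0.94, 0.17, -0.05, 0, 0, -0.09, 0.2], [0, 0, 0, 0, 0, 0, 0.2], [0, 0, 0, 0, 0, 0, 0.2]]}}

```text
t: 17.25
tcp_pos: [0.5396, 0.1372, 0.197]
eef_rot: [[-0.168, 0.986, -0.001], [0.986, 0.168, -0.0], [-0.0, -0.001, -1.0]]
contact_force: [-0.6, -0.6, -0.7]
opening: 0.068
```

```bash
python3 - <<'E' | tail -1
from fit import *
from rig import ctrl
p=ctrl.snapshot('wrist');s=ctrl.sense();pickle.dump((p,s),open('/tmp/w8.pkl','wb'));
cv2.imwrite('pics/w8.png',p['img'][:,:,::-1])
cv2.imwrite('pics/w8z.png',cv2.resize(p['img'][150:300,205:355,::-1],None,fx=4,fy=4,interpolation=cv2.INTER_CUBIC))
print(s['t'],s['tcp_pos'],abs(s['qvel']).max(),s['opening'])
E
```

```text
17.3 [0.53972863 0.13678786 0.19705324] 0.7067792225649618 0.06822165534156614
```

View pics/w8.png

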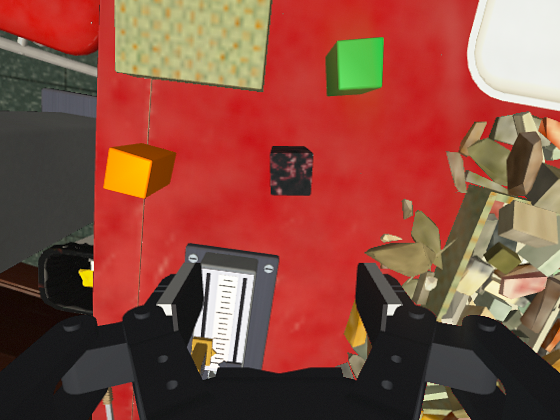

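View pics/w8z.png

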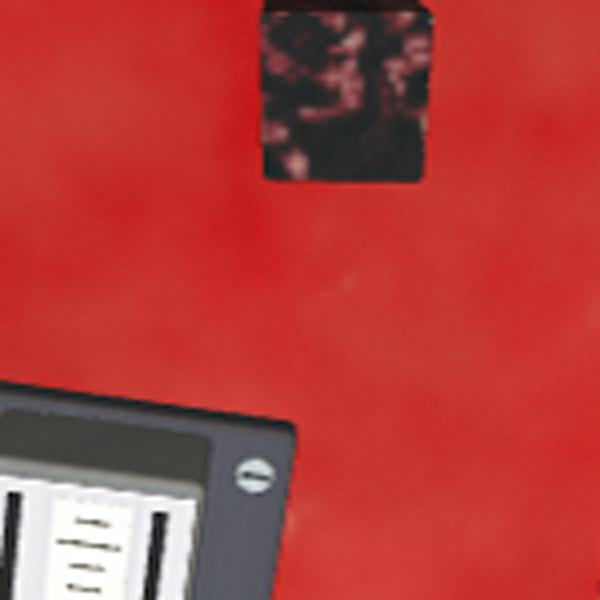

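```bash
python3 - <<'E' | tail -16
from fit import *
from rig import ctrl
p,s=pickle.load(open('/tmp/w8.pkl','rb'));z=lambda a,b:(205+a/4,150+b/4)
t=onz(p,[z(263,10),z(435,11),z(426,183),z(264,181)],.068)
print(t,t.mean(0),[round(float(np.linalg.norm(t[i]-t[i-1])),4) for i in range(4)])
e=[t[1]-t[0],t[2]-t[3]];print([np.degrees(np.arctan2(v[1],v[0])) for v in e],[np.degrees(np.arctan2(v[1],v[0]))+90 for v in (t[2]-t[1],t[3]-t[0])])
print('comp corner',toC(onz(p,[z(297,425)],.012)))
s=ctrl.sense();c=t.mean(0)
o,q,R=plan(s['tcp_pos'],s['eef_rot'],[c[0],c[1],.11],Rt(99.7),n=4);show(o,.2);print(q)
E
```

```text
[-0.2 -0.1]
 [ 2.3  3.8]
 [-1.8  4.1]
 [-0.6 -0.7]]
[ 0.5073463  -0.12404554  0.02084433 -0.00859817] [[-0.6, 1.1], [0.5, -0.8], [0.2, -0.9], [-0.9, -1.8], [-0.4, 3.1], [0.7, 2.6], [0.2, 0.0], [0.6, -1.2], [1.1, -1.6], [-0.9, -2.3], [1.6, 2.3], [-1.4, 2.6], [-0.7, 0.0]]
[[0.52622167 0.18014506 0.068     ]
 [0.56013015 0.18575256 0.068     ]
 [0.56518857 0.15091443 0.068     ]
 [0.5320854  0.145674   0.068     ]] [0.54590645 0.16562151 0.068     ] [0.035, 0.0344, 0.0352, 0.0335]
[np.float64(9.390110909386372), np.float64(8.995617234092432)] [np.float64(8.261486461507772), np.float64(9.653932820875923)]
comp corner [[0.04886015 0.19206942]]
[[0.27,0.11,0.87,0,0,0,0.2],
[0.28,0.11,0.87,0,0,0,0.2],
[0.27,0.11,0.87,0,0,0,0.2],
[0.28,0.11,0.87,0,0,-0.01,0.2]]
[0.54592536 0.1657199  0.11004297]
```

Request:
{"fn": "jog_arm", "kwargs": {"motion": [[0.27, 0.11, 0.87, 0, 0, 0.1, 0.2], [0.28, 0.11, 0.87, 0, 0, 0, 0.2], [0.27, 0.11, 0.87, 0, 0, 0, 0.2], [0.28, 0.11, 0.87, 0, 0, 0, 0.2], [0, 0, 0.8, 0, 0, 0, 0.2], [0, 0, 0.8, 0, 0, 0, 0.2], [0, 0, 0.8, 0, 0, 0, 0.2], [0, 0, 0.7, 0, 0, 0, 0.2], [0, 0, 0, 0, 0, 0, 0.2], [0, 0, 0, 0, 0, 0, 1], [0, 0, 0, 0, 0, 0, 1], [0, 0, 0, 0, 0, 0, 1], [0, 0, 0, 0, 0, 0, 1]], "grip_force": 50}}

```text
t: 18.92
tcp_pos: [0.5469, 0.1657, 0.0338]
eef_rot: [[-0.157, 0.988, 0.001], [0.988, 0.157, -0.0], [-0.0, 0.001, -1.0]]
contact_force: [-2.0, -1.5, 5.7]
opening: 0.0348
```

```bash
python3 - <<'E' | tail -17
from fit import *
from rig import ctrl
s=ctrl.sense();t=toW(0,.0193);print(t)
a=s['tcp_pos']+[0,0,.115]
o,q,R=plan(a,s['eef_rot'],[t[0],t[1],.155],Rt(91.2));show(o,1);print(q,R)
E
```

```text
[-0.6 -0.7]]
[ 0.5073463  -0.12404554  0.02084433 -0.00859817] [[-0.6, 1.1], [0.5, -0.8], [0.2, -0.9], [-0.9, -1.8], [-0.4, 3.1], [0.7, 2.6], [0.2, 0.0], [0.6, -1.2], [1.1, -1.6], [-0.9, -2.3], [1.6, 2.3], [-1.4, 2.6], [-0.7, 0.0]]
[ 0.50678344 -0.1040445 ]
[[-0.95,-0.3,-0.02,0,0,0.12,1],
[-0.95,-0.29,-0.02,0,0,0.12,1],
[-0.95,-0.27,-0.02,0,0,0.12,1],
[-0.96,-0.26,-0.02,0,0,0.12,1],
[-0.96,-0.25,-0.02,0,0,0.12,1],
[-0.96,-0.24,-0.02,0,0,0.12,1],
[-0.97,-0.23,-0.03,0,0,0.12,1],
[-0.97,-0.21,-0.02,0,0,0.12,1],
[-0.97,-0.2,-0.03,0,0,0.12,1],
[-0.97,-0.19,-0.02,0.01,0,0.11,1],
[-0.97,-0.18,-0.03,0,0,0.12,1]]
[ 0.50681976 -0.10400202  0.15507997] [[-2.06255534e-02  9.99787260e-01  1.48918094e-04]
 [ 9.99787235e-01  2.06255925e-02 -2.65518171e-04]
 [-2.68533208e-04  1.43409950e-04 -9.99999954e-01]]
```

Request:
{"fn": "jog_arm", "kwargs": {"motion": [[0, 0, -0.6, 0, 0, 0, 1], [0, 0, -1, 0, 0, 0, 1], [0, 0, -1, 0, 0, 0, 1], [0, 0, -1, 0, 0, 0, 1], [0, 0, -1, 0, 0, 0, 1], [-0.95, -0.3, -0.02, 0, 0, 0.12, 1], [-0.95, -0.29, -0.02, 0, 0, 0.12, 1], [-0.95, -0.27, -0.02, 0, 0, 0.12, 1], [-0.96, -0.26, -0.02, 0, 0, 0.12, 1], [-0.96, -0.25, -0.02, 0, 0, 0.12, 1], [-0.96, -0.24, -0.02, 0, 0, 0.12, 1], [-0.97, -0.23, -0.03, 0, 0, 0.12, 1], [-0.97, -0.21, -0.02, 0, 0, 0.12, 1], [-0.97, -0.2, -0.03, 0, 0, 0.12, 1], [-0.97, -0.19, -0.02, 0, 0, 0.11, 1], [-0.97, -0.18, -0.03, 0, 0, 0.12, 1], [0, 0, 0.8, 0, 0, 0, 1], [0, 0, 0.8, 0, 0, 0, 1], [0, 0, 0, 0, 0, 0, 1], [0, 0, 0, 0, 0, 0, 1]]}}

```text
t: 21.42
tcp_pos: [0.507, -0.1039, 0.1149]
eef_rot: [[-0.021, 1.0, 0.001], [1.0, 0.021, -0.0], [-0.0, 0.001, -1.0]]
contact_force: [0.1, 0.3, -3.1]
opening: 0.035
```

```bash
python3 - <<'E' | tail -2
from fit import *
from rig import ctrl
p=ctrl.snapshot('wrist');s=ctrl.sense();pickle.dump((p,s),open('/tmp/w9.pkl','wb'));
cv2.imwrite('pics/w9.png',p['img'][:,:,::-1])
sd=ctrl.snapshot('side');cv2.imwrite('pics/s9.png',cv2.resize(sd['img'][160:260,100:360,::-1],None,fx=3,fy=3,interpolation=cv2.INTER_CUBIC))
print(s['t'],s['tcp_pos'],toC([s['tcp_pos']]),abs(s['qvel']).max(),s['opening'])
print(s['eef_rot'])
E
```

```text
[ 9.99780538e-01  2.09456420e-02 -3.93944610e-04]
 [-4.28071857e-04  1.62486581e-03 -9.99998588e-01]]
```

View pics/w9.png

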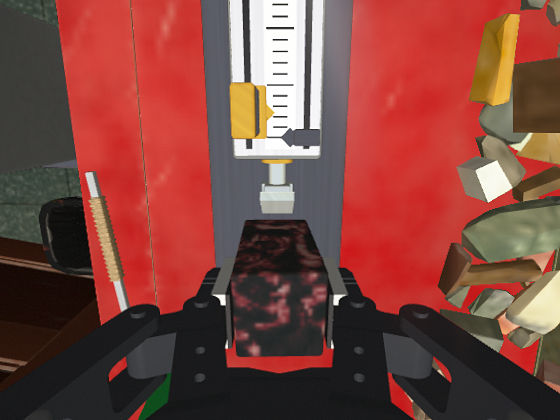

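View pics/s9.png

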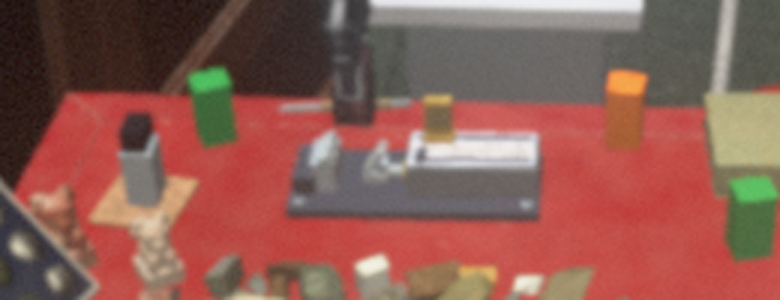

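```bash
python3 - <<'E' | tail -2
from fit import *
p,s=pickle.load(open('/tmp/w9.pkl','rb'))
cv2.imwrite('pics/w9z.png',cv2.resize(p['img'][200:370,200:360,::-1],None,fx=3.5,fy=3.5,interpolation=cv2.INTER_CUBIC))
E
```

```text
[-0.6 -0.7]]
[ 0.5073463  -0.12404554  0.02084433 -0.00859817] [[-0.6, 1.1], [0.5, -0.8], [0.2, -0.9], [-0.9, -1.8], [-0.4, 3.1], [0.7, 2.6], [0.2, 0.0], [0.6, -1.2], [1.1, -1.6], [-0.9, -2.3], [1.6, 2.3], [-1.4, 2.6], [-0.7, 0.0]]
```

View pics/w9z.png

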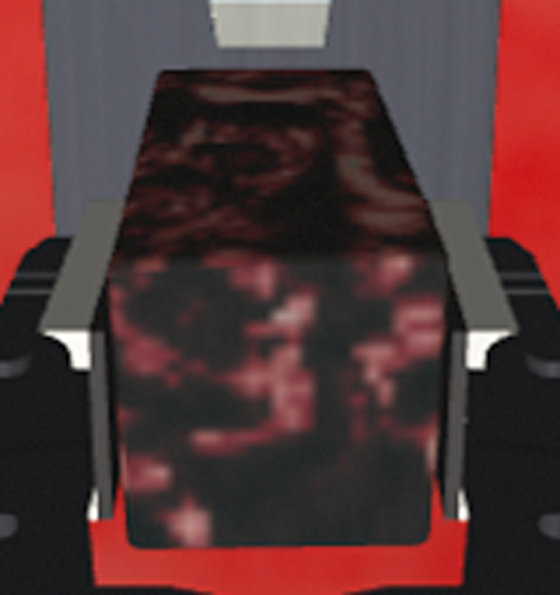

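```bash
python3 - <<'E' | tail -5
from fit import *
p,s=pickle.load(open('/tmp/w9.pkl','rb'));z=lambda a,b:(200+a/3.5,200+b/3.5)
print('tcp',toC([s['tcp_pos']]))
print('top',toC(onz(p,[z(115,254),z(442,254),z(432,545),z(128,545)],s['tcp_pos'][2]-.0338+.068)).tolist())
print('bot',toC(onz(p,[z(158,71),z(374,71)],s['tcp_pos'][2]-.0338)))
E
```

```text
[ 0.5073463  -0.12404554  0.02084433 -0.00859817] [[-0.6, 1.1], [0.5, -0.8], [0.2, -0.9], [-0.9, -1.8], [-0.4, 3.1], [0.7, 2.6], [0.2, 0.0], [0.6, -1.2], [1.1, -1.6], [-0.9, -2.3], [1.6, 2.3], [-1.4, 2.6], [-0.7, 0.0]]
tcp [[0.00045559 0.01935825]]
top [[-0.015302665869981516, 0.03802462990542147], [0.017593089934697458, 0.038016395102095944], [0.017888174137465858, 0.003238317699936636], [-0.015256304866487056, 0.003247533319269348]]
bot [[-0.01761356  0.03657267]
 [ 0.01619695  0.03656451]]
```

Request:
{"fn": "jog_arm", "kwargs": {"motion": [[0, 0, 0.8, 0, 0, 0, 1], [0, 0, 0.4, 0, 0, 0, 1], [0, 0, 0.3, 0, 0, 0, 1], [0, 0, 0.3, 0, 0, 0, 1], [0, 0, 0.3, 0, 0, 0, 1], [0, 0, 0.3, 0, 0, 0, 1], [0, 0, 0.2, 0, 0, 0, 1], [0, 0, 0, 0, 0, 0, 1]]}}

```text
t: 22.52
tcp_pos: [0.5078, -0.1054, 0.0493]
eef_rot: [[-0.02, 1.0, 0.002], [1.0, 0.02, -0.003], [-0.003, 0.002, -1.0]]
contact_force: [3.0, -5.9, -1.1]
opening: 0.0346
```

Request:
{"fn": "jog_arm", "kwargs": {"motion": [[0, 0, 0.1, 0, 0, 0, 1], [0, 0, 0.06, 0, 0, 0, 1], [0, 0, 0.04, 0, 0, 0, 1], [0, 0, 0, 0, 0, 0, 1]]}}

```text
t: 23.02
tcp_pos: [0.5075, -0.1057, 0.0457]
eef_rot: [[-0.02, 1.0, 0.002], [1.0, 0.02, -0.004], [-0.004, 0.002, -1.0]]
contact_force: [-3.6, -5.6, 11.3]
opening: 0.0347
```

```bash
python3 - <<'E' | tail -2
from fit import *
from rig import ctrl
p=ctrl.snapshot('wrist');s=ctrl.sense();pickle.dump((p,s),open('/tmp/w10.pkl','wb'));
cv2.imwrite('pics/w10.png',p['img'][:,:,::-1])
print(s['t'],s['tcp_pos'],toC([s['tcp_pos']]),s['contact_force'],s['opening'])
E
```

```text
[ 0.5073463  -0.12404554  0.02084433 -0.00859817] [[-0.6, 1.1], [0.5, -0.8], [0.2, -0.9], [-0.9, -1.8], [-0.4, 3.1], [0.7, 2.6], [0.2, 0.0], [0.6, -1.2], [1.1, -1.6], [-0.9, -2.3], [1.6, 2.3], [-1.4, 2.6], [-0.7, 0.0]]
23.075 [ 0.50750973 -0.10568315  0.04576435] [[0.00069121 0.01764625]] [-3.31116221 -6.59607245 12.11986162] 0.03481612970429579
```

View pics/w10.png

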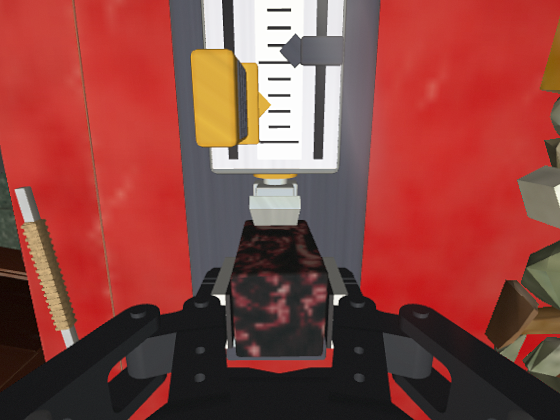

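Request:
{"fn": "jog_arm", "kwargs": {"motion": [[0, 0, 0, 0, 0, 0, 0.5], [0, 0, 0, 0, 0, 0, 0.35], [0, 0, 0, 0, 0, 0, 0.3], [0, 0, 0, 0, 0, 0, 0.3], [0, 0, -0.5, 0, 0, 0, 0.3], [0, 0, -1, 0, 0, 0, 0.2], [0, 0, -1, 0, 0, 0, 0.2], [0, 0, -1, 0, 0, 0, 0.2], [0, 0, -1, 0, 0, 0, 0.2], [0, 0, -1, 0, 0, 0, 0.2], [-0.6, 0, 0, 0, 0, 0, 0.2], [0, 0, 0, 0, 0, 0, 0.2], [0, 0, 0, 0, 0, 0, 0.2]]}}

```text
t: 24.7
tcp_pos: [0.506, -0.1189, 0.1804]
eef_rot: [[-0.02, 1.0, -0.002], [1.0, 0.02, 0.001], [0.001, -0.002, -1.0]]
contact_force: [-0.1, -0.2, 0.3]
opening: 0.0681
```

```bash
python3 - <<'E' | tail -2
from fit import *
from rig import ctrl
p=ctrl.snapshot('wrist');s=ctrl.sense();pickle.dump((p,s),open('/tmp/w11.pkl','wb'));
cv2.imwrite('pics/w11.png',p['img'][:,:,::-1])
cv2.imwrite('pics/w11z.png',cv2.resize(p['img'][40:290,190:370,::-1],None,fx=2.4,fy=2.4,interpolation=cv2.INTER_CUBIC))
sd=ctrl.snapshot('side');pickle.dump(sd,open('/tmp/s11.pkl','wb'));cv2.imwrite('pics/s11.png',cv2.resize(sd['img'][160:270,110:410,::-1],None,fx=2.6,fy=2.6,interpolation=cv2.INTER_CUBIC))
print(s['t'],s['tcp_pos'],toC([s['tcp_pos']]),s['contact_force'],s['opening'])
E
```

```text
[ 0.5073463  -0.12404554  0.02084433 -0.00859817] [[-0.6, 1.1], [0.5, -0.8], [0.2, -0.9], [-0.9, -1.8], [-0.4, 3.1], [0.7, 2.6], [0.2, 0.0], [0.6, -1.2], [1.1, -1.6], [-0.9, -2.3], [1.6, 2.3], [-1.4, 2.6], [-0.7, 0.0]]
24.75 [ 0.50604191 -0.1187116   0.1804542 ] [[-0.00105386  0.00465203]] [-0.28281464  0.05384463  0.11687227] 0.06798568093961592
```

View pics/w11z.png

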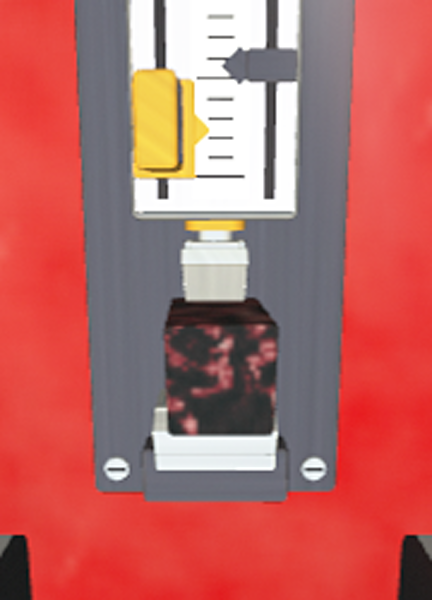

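View pics/s11.png

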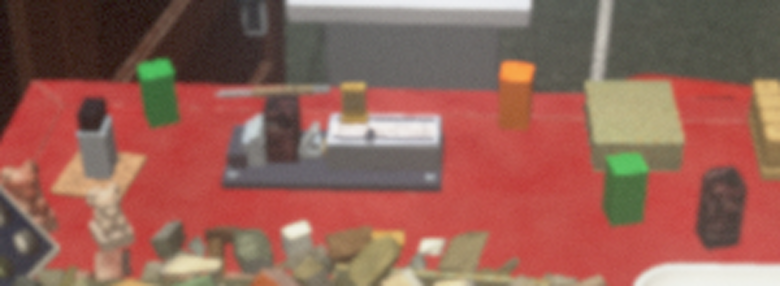

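```bash
python3 - <<'E' | tail -4
from fit import *
p,s=pickle.load(open('/tmp/w11.pkl','rb'));z=lambda a,b:(190+a/2.4,40+b/2.4)
print('marker,pointer',toC(onz(p,[z(209,130)],.051)),toC(onz(p,[z(222,65)],.05)))
t=toC(onz(p,[z(164,324),z(278,323),z(275,435),z(167,436)],.08));print(t.tolist(),t.mean(0))
for v in (t[1]-t[0],t[2]-t[3],t[1]-t[2],t[0]-t[3]): print(np.degrees(np.arctan2(v[1],v[0])),end=' ')
E
```

```text
[ 0.5073463  -0.12404554  0.02084433 -0.00859817] [[-0.6, 1.1], [0.5, -0.8], [0.2, -0.9], [-0.9, -1.8], [-0.4, 3.1], [0.7, 2.6], [0.2, 0.0], [0.6, -1.2], [1.1, -1.6], [-0.9, -2.3], [1.6, 2.3], [-1.4, 2.6], [-0.7, 0.0]]
marker,pointer [[-0.00207562  0.09355853]] [[0.00205242 0.1129935 ]]
[[-0.01564310017422484, 0.035882198936709395], [0.01893712441818188, 0.03616325527172665], [0.018717409172998373, 0.0006544707704590039], [-0.01533369203708082, 0.00033576314134055557]] [0.00166944 0.01825892]
0.4656704060266363 0.5362548697088078 89.64547940000637 90.49870914794019
```

```bash
python3 -c "
from rig import ctrl
print(ctrl.sense()['contact_force']);print(ctrl.job_done())"
```

```text
[-0.32906272 -1.04820711  0.88957233]
the job is handed in; nothing more can be done
None
```

The job is done and handed in after about 25 s of robot time. No verdict was reported. I zeroed the marker on the master, stood the master upright on the cork pad, and seated the flat-topped blank in the comparator against the anvil with the jaw on it.

Last checks, made by picking points in the camera pictures:

- **Marker:** Its tip measured 0.5 mm from the pointer tip (93.9 against 94.4 mm) with the master still in. At the end it read about 93.6 mm, within the 91 to 99 mm limits.
- **Pointer:** It reads 113.0 mm with the blank in, as the task expects.
- **Blank:** It is centred at x = 1.7 mm, y = 18.3 mm and square to about 0.5°. I judged it upright by eye only.
- **Master and domed blank:** The master looks upright, near the pad's centre. The domed blank looks undisturbed in the side view; I judged both by eye only.
- **Gripper:** It is open and clear of everything, with the force reading at noise level.

No check failed. My fit of the comparator's position left pixel errors of up to about 5 px. The camera views put the pad centre up to about 8 mm apart, and the fit read the known master and pointer positions within about 1 mm.

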